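Lock the drilling jig's sliding cover by feeling for its hidden pin hole

TASK

Lock the drilling jig's sliding cover: take the orange-knobbed locking pin from its wooden stand, put it into the brass guide hole of the cover, and with its tip riding on the steel bar hidden underneath slide the cover towards the jig's far end until the tip drops into the bar's hole. Then press the pin fully home, its collar down on the brass boss, and let go of it. Work gently by feel (nothing here needs more than about 15 N; never load the pin or the jig with more than 40 N) and leave the things lying around where they are.

Things in the scene. Friction and masses are not known exactly. Their poses are not given: they have to be found in the camera images.
- jig: Drilling jig fixed to the bench on four 5 mm rubber feet: dark steel bed 156 x 70 mm with two aluminium side rails along its x axis, 37 mm high. Origin at the centre of the bed's underside, 5 mm above the bench; x points along the slide to the jig's far end, z up. A grey cover slides in it along x, over a hidden index bar.
- bar_top (a point): Point on the flat top of the hidden steel index bar, 22 mm above the jig's origin (axes as the jig's). The bar is fixed and has one unseen 10 mm hole with 1.5 mm chamfer on the jig's centre line, anywhere from 3 mm short of this point to 17 mm beyond it along +x. 5 mm down the hole a stiff plug resists with 6 N, yields to pressing and stays down.
- cover (a joint): Position of the sliding cover along the jig's x axis, in m: -0.023 (near end) to +0.023 (far end); the guide hole's x in the jig's frame equals this value, at the start always short of the bar's hole. Slides with about 2 N of friction and stays where it is left; the pin in its guide hole pushes it along.
- guide_mouth (a point): Centre of the upper mouth of the cover's guide hole: round hole of 10 mm through a square brass boss 26 x 26 mm, with 3.5 mm countersink. The mouth is 37 mm above the jig's origin; the hole goes straight down 14 mm and ends 1 mm above the index bar. The point moves with the cover.
- pin_knob (a point): Centre of the knob of the locking pin (loose, about 80 g, 73 mm long, at first standing tip down in its stand). Round orange knob with black rings, 18 mm across and 34 mm tall; this point is half-way up it. Below the knob a steel collar 14 mm across, 8 mm tall, its underside 25 mm below this point. z runs from tip to knob.
- pin_tip (a point): Chamfered tip of the pin, on its axis, 56 mm below the knob's centre. The round steel shank above it is 8 mm across and 31 mm long, up to the collar. Pressed home the tip is 6 mm above the jig's origin; resting on the index bar it is 22 mm above it; in the stand it is 6 mm above the bench.
- pin_stand: Wooden stand fixed to the bench: block 50 x 50 x 32 mm on a 62 mm square foot. Origin at the centre of its underside. The pin stands in the 9.5 mm hole in its middle, 26 mm deep; draw it straight up by at least 30 mm. (The lamp's thin post rises behind the jig, 0.73 m ahead of the robot, its shade swung back.)
- oiler: Bystander: brass oil pot with lid, 31 mm across, 34 mm high; origin at the centre of its underside. Leave alone.
- tray: Bystander: round dark sorting tray with small stones, 70 mm across, 8 mm high; origin at the centre of its underside. Leave alone.
- lighter: Bystander: blue lighter, 24 x 70 x 13 mm, lying flat; origin at the centre of its underside. Leave alone.
Mind the look-alikes: they are no part of the job. What is shaped like the part that bears pin_knob but green is not meant.

How it is judged (in metres and radians):
On the way:
1. the pin's tip is down inside the cover's guide hole, not yet in the bar (horizontal distance between pin_tip and guide_mouth below 0.003 m and z of pin_tip in the frame of jig between 0.019 and 0.032 m), for 0.05 s.
At the end, for the whole second after the job is handed in: The pin stands released and upright (within 0.12 rad) through the guide hole (tip within 3 mm of its axis) and in the index bar's hole, pressed home: its tip no more than 8.5 mm above the underside of the jig's bed, so its collar is within 2.5 mm of the boss; the cover is at rest (z of pin_tip in the frame of jig below 0.0085 m and horizontal distance between pin_tip and guide_mouth below 0.003 m and angle between pin_tip's own z axis and vertical below 0.12 rad and velocity of joint cover between -0.01 and 0.01 m/s); the robot touches nothing.
It fails at once if the pin is pressed on the jig with more than 40 N (contact force between pin and jig above 40 N).
It fails at once if the robot itself pushes on the jig with more than 40 N (contact force between any of the fingers, the arm and jig above 40 N).
It fails at once if a bystander is moved by more than 20 mm (distance of any of oiler, tray, lighter from where it was at the start of the episode above 0.02 m).
It also fails if it takes over 64 s, if anything falls off the work surface, if the arm or the gripper's body presses on something with over 40 N, if the wrist force passes 120 N, or if a joint passes its speed limit or range.

ROBOT

A 6-joint arm with a two-finger parallel gripper is mounted at the origin on a cart in front of the work surface, level with it; the furniture and walls round the work are solid. World frame = base frame: x ahead of the robot, y to its left, z up, the work surface at z = 0. Lengths are in m, angles in degrees, forces in N, time in s.
With the tool pointing down it reaches from about 0.4 to 0.825 m from the base axis. Payload 7 kg.
Tool frame: the origin (TCP) lies midway between the tips of the shut fingers; the grasp point (between the pads) lies 19 mm behind it; z points along the fingers, x is the direction in which the jaws open and shut, and the axes are right-handed (so a half turn about z gives the same grasp; the last joint's range is limited). The gripper opens to 88 mm and grips with 3 to 60 N. Pads are 19 mm wide; open, the fingers measure 130 mm over their backs; the gripper's body (78 mm by 193 mm) begins 47 mm behind the grasp point.
Start: joints at [-59.181, 20.546, 0.682, 0, -70.136, -16.507], TCP at [0.167, -0.654, 0.227] pointing down, gripper open.
Joint ranges: [-176.03, 176.03], [-82.01, 121.73], [-58.28, 71.71], [-173.87, 95.51], [-174.79, -0.11], [-173.66, 173.66]. Speed limits (degrees/s): [136.94, 136.94, 172.46, 180, 180, 180].

INTERFACE

Orientations are given as [roll, pitch, yaw] about the fixed x, y, z axes, in that order (R = Rz(yaw) Ry(pitch) Rx(roll)).
In Python, from plant import * gives the robot as it stands. The module is installed in compiled form; this text tells all that it offers.
- The arm moves only by the shell command python3 -m pendant 'ROWS' [OPENING]. ROWS is JSON, a list that holds one entry, the list of rows, each a list of 6 numbers: the shift along the world's x, y, z in mm, then the turn, a rotation vector about the world's x, y, z in degrees. A call has 1 to 10 rows; each row is the pose to reach, as a shift and turn from the pose commanded when the call began; what a row does not reach only later rows make up. A row lasts 1/8 s, in which the tool goes at most 62.5 mm and 10.7 degrees, less where a joint would pass 70% of its speed; a pose out of reach is approached as far as the arm can. A call with a gripper value outside its range is refused whole. OPENING is the closure, from -1 (fully open) to 1 (shut), set as the call begins (- or left out, the last holds). The fingers move at their own pace and stop on an object; the grip force is fixed at half the most. Time passes only in rows, so rows that repeat a pose let the fingers close. It gives the time, the measured TCP pose, the force and the opening at its end, in the units of the state.
- get_obs(): the state, without advancing time (a new reading comes with each control period).
- snapshot(name): name is "side" or "top"; returns a dict with "pixels" (400x640x3 uint8, red, green, blue), "depth" (400x640 float32, m along the optical axis (not along the pixel's ray), 0 where there is no reading), "fx", "fy", "cx", "cy" (pixels), "pose" (4x4, takes a point from camera to world coordinates). Camera axes: x right, y down, z forward; pixel columns grow to the right and rows downward; lengths in m; the calibration is good to about 2 mm. A picture is of the moment at which its call begins.
- close_job(): hands the job in, once; it reports no verdict.
The state is a dict: "clock": time; "joint_pos": joint angles; "qvel": joint speeds; "tau": joint torques, N m; "tool_pos": TCP position; "orientation": TCP orientation; "force": force on the tool from outside, world axes, zero at the start; "moment": the same for the moment, N m; "opening": finger opening in m.
Only numpy, scipy, OpenCV 4.12 (cv2) and the standard library are available. Lean on these libraries where they do the work, as an engineer would, in place of code of your own. Each camera call takes 0.05 s, during which the arm holds its last target. There are 200 camera calls.

## Working session

There is one attempt and no reset: what is moved stays moved. The work goes in short steps, Python scripts to look and compute and a shell command to move; the robot and the scene stay as the last step left them, time stands still between calls to the robot, and variables do not carry over. Pictures are saved under pics/ and viewed, about 8 in all and at most 12, crops included, and the job is handed in when it is done.

```bash
mkdir -p pics; cat > h.py <<'E'
from plant import *
import numpy as np, cv2
def pts(s):
    h,w=s["depth"].shape; u,v=np.meshgrid(np.arange(w),np.arange(h)); d=s["depth"]
    P=np.stack([(u-s["cx"])/s["fx"]*d,(v-s["cy"])/s["fy"]*d,d],-1)
    return P@s["pose"][:3,:3].T+s["pose"][:3,3]
def ray(s,u,v,z):
    d=s["pose"][:3,:3]@np.array([(u-s["cx"])/s["fx"],(v-s["cy"])/s["fy"],1]); o=s["pose"][:3,3]
    return o+d*(z-o[2])/d[2]
E
python3 - <<'E'
from h import *
import pickle
print(get_obs())
for n in("top","side"):
    s=snapshot(n); pickle.dump(s,open(n+".pkl","wb")); print(n,s["fx"],s["cx"],s["cy"],s["pose"].round(3).tolist())
    cv2.imwrite(f"pics/{n}0.png",s["pixels"][:,:,::-1])
E
```

```text
{'clock': 0.0, 'joint_pos': array([-5.91810827e+01,  2.05899857e+01,  6.33215322e-01, -2.10844310e-02,
       -7.01381792e+01, -1.65066503e+01]), 'qvel': array([-0.04418793,  0.04051419, -0.04211209,  0.02697267, -0.03010119,
       -0.07252854]), 'tau': array([ 1.78894206e-03, -5.82718492e+01,  2.93050539e+01,  6.99776441e+00,
        6.57933037e-03, -1.67744938e-04]), 'tool_pos': array([ 0.16670754, -0.65355996,  0.2256318 ]), 'orientation': array([-1.79992023e+02, -9.66685629e-02,  1.04305080e+02]), 'force': array([-0.01512529, -0.39642922, -0.40964446]), 'moment': array([ 0.01323816, -0.00722141, -0.02803223]), 'opening': 0.08753192429899834}
top 438.09920930790037 326.6079670554641 193.99408517695002 [[-0.018, -0.997, 0.072, 0.546], [-1.0, 0.018, -0.001, -0.243], [-0.001, -0.072, -0.997, 0.954], [0.0, 0.0, 0.0, 1.0]]
side 438.7098606082593 310.88112706579614 198.50394462435966 [[0.982, -0.132, 0.137, 0.501], [-0.19, -0.622, 0.76, -0.897], [-0.015, -0.772, -0.635, 0.609], [0.0, 0.0, 0.0, 1.0]]
```

View pics/top0.png

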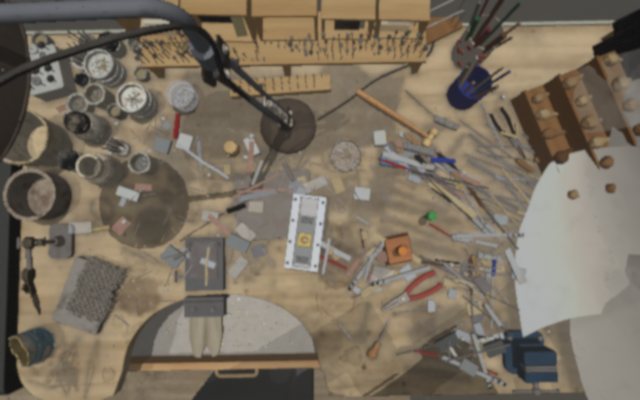

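View pics/side0.png

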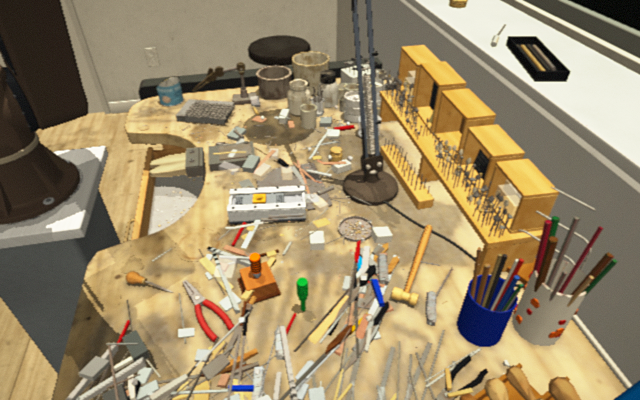

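The top view shows the jig at about (305,233), its boss at (305,239), the stand with the pin at (398,249) and the green decoy at (432,216). The side view shows the jig at (266,203), the orange knob at (255,262) and the green decoy at (303,293).

```bash
cat > m.py <<'E'
from h import *
import pickle
T=pickle.load(open("top.pkl","rb"));S=pickle.load(open("side.pkl","rb"))
def crop(s,x,y,w,h,k): return cv2.resize(s["pixels"][y:y+h,x:x+w,::-1],None,fx=k,fy=k,interpolation=cv2.INTER_CUBIC)
a=crop(T,270,185,150,95,5); b=crop(S,215,175,150,130,5)[:,:]
cv2.imwrite("pics/tc.png",a);cv2.imwrite("pics/sc.png",b[:600])
for n,s,(x0,y0,x1,y1) in(("top",T,(370,225,425,275)),("side",S,(235,245,285,305))):
    P=pts(s); hsv=cv2.cvtColor(s["pixels"],cv2.COLOR_RGB2HSV)
    m=np.zeros(s["depth"].shape,bool); m[y0:y1,x0:x1]=1
    z=P[...,2]; 
    for lo,hi in((.028,.04),(.07,.12)):
        k=m&(z>lo)&(z<hi); v,u=np.where(k); print(n,"stand z",lo,hi,k.sum(),P[k].mean(0).round(4),P[k].max(0).round(4),P[k].min(0).round(4),u.min(),u.max(),v.min(),v.max())
P=pts(T);z=P[...,2]; m=np.zeros(z.shape,bool); m[185:280,278:335]=1
k=m&(z>.034)&(z<.055); v,u=np.where(k); print("jig",k.sum(),P[k].mean(0),cv2.minAreaRect(P[k][:,:2].astype(np.float32)))
hsv=cv2.cvtColor(T["pixels"],cv2.COLOR_RGB2HSV)
y=m&(hsv[...,1]>110)&(hsv[...,0]>15)&(hsv[...,0]<35)&(hsv[...,2]>120); v,u=np.where(y)
y=y&(abs(np.indices(z.shape)[0]-239)<12)&(abs(np.indices(z.shape)[1]-305)<12); v,u=np.where(y);print("boss",len(u),u.mean(),v.mean(),P[y].mean(0),ray(T,u.mean(),v.mean(),.042))
hs=cv2.cvtColor(S["pixels"],cv2.COLOR_RGB2HSV); y=np.zeros(z.shape,bool); y[190:207,245:275]=1
y&=(hs[...,1]>110)&(hs[...,0]>15)&(hs[...,0]<35)&(hs[...,2]>120); v,u=np.where(y); print("boss side",len(u),u.mean(),v.mean(),ray(S,u.mean(),v.mean(),.042))
E
python3 m.py
```

```text
top stand z 0.028 0.04 722 [ 0.4828 -0.393   0.0319] [ 0.5235 -0.3334  0.0378] [ 0.4426 -0.444   0.028 ] 371 424 235 274
top stand z 0.07 0.12 70 [ 0.4953 -0.3908  0.0783] [ 0.5031 -0.3824  0.0831] [ 0.4869 -0.3998  0.0723] 397 406 246 254
side stand z 0.028 0.04 714 [ 0.4917 -0.4     0.0324] [ 0.5242 -0.3389  0.0389] [ 0.4556 -0.4445  0.0281] 235 275 257 304
side stand z 0.07 0.12 106 [ 0.495  -0.3932  0.0779] [ 0.5036 -0.3834  0.0828] [ 0.4865 -0.3999  0.0703] 249 259 253 264
jig 2082 [ 0.53165921 -0.19683618  0.03994287] ((0.5459631681442261, -0.19866764545440674), (0.07011175900697708, 0.17911742627620697), 82.1036376953125)
boss 87 303.82758620689657 239.5287356321839 [ 0.5181058  -0.19480531  0.0416765 ] [ 0.51811116 -0.19482302  0.042     ]
boss side 126 259.07142857142856 197.88095238095238 [ 0.52013712 -0.19442561  0.042     ]
```

View pics/tc.png

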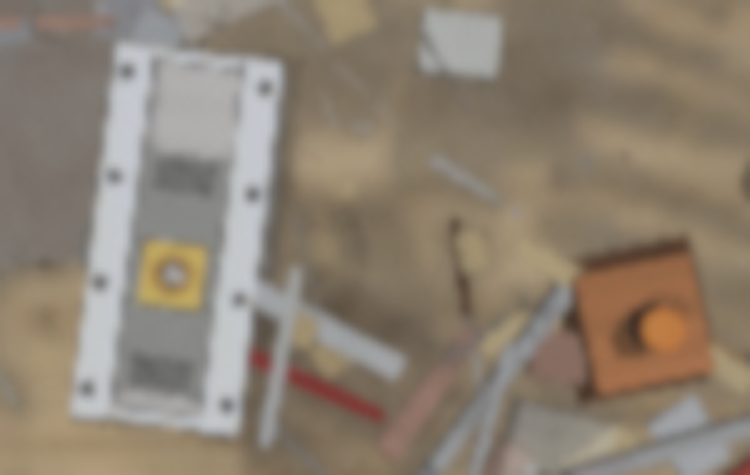

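View pics/sc.png

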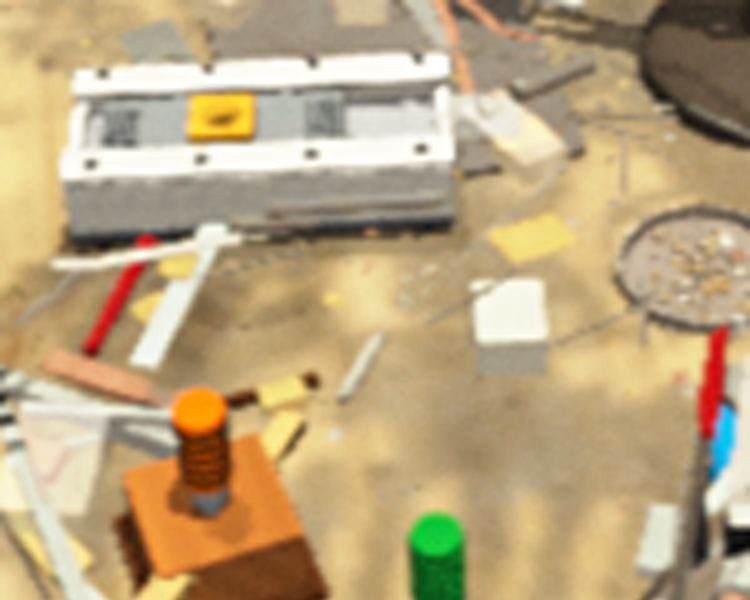

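```bash
cat > m2.py <<'E'
from m import *
def tp(c,z): return ray(T,270+(c[0]+.5)/5-.5,185+(c[1]+.5)/5-.5,z)
def sp(c,z): return ray(S,215+(c[0]+.5)/5-.5,175+(c[1]+.5)/5-.5,z)
J=[tp(c,.042) for c in((117,43),(285,60),(243,435),(72,415))]
J2=[sp(c,.042) for c in((75,72),(449,54),(453,155),(62,180))]
for J in(J,J2):
    print("jig c",np.mean(J,0),cv2.minAreaRect(np.array(J)[:,:2].astype(np.float32)))
K=[tp(c,.032) for c in((577,265),(690,241),(712,375),(595,398))];print("stand",np.mean(K,0))
print("knob top",tp((663,328),.079),"side",sp((200,412),.079))
print("boss",tp((173,275),.042),sp((221,117),.042))
E
python3 m2.py|tail -6
```

```text
boss side 126 259.07142857142856 197.88095238095238 [ 0.52013712 -0.19442561  0.042     ]
jig c [ 0.53354401 -0.19844852  0.042     ] ((0.5336700677871704, -0.19833549857139587), (0.07100085914134979, 0.15583838522434235), 82.60441589355469)
jig c [ 0.53565559 -0.19592973  0.042     ] ((0.5357692837715149, -0.196794793009758), (0.06929531693458557, 0.15725062787532806), 82.4501953125)
stand [ 0.49559248 -0.39152342  0.032     ]
knob top [ 0.49471071 -0.39159092  0.079     ] side [ 0.49631459 -0.39180642  0.079     ]
boss [ 0.51795058 -0.19559226  0.042     ] [ 0.51955435 -0.19469389  0.042     ]
```

```bash
python3 -m pendant '[[[41,33,0,0,0,8.5],[82,66,0,0,0,17],[123,99,0,0,0,25.5],[164,131,0,0,0,34],[205,164,0,0,0,42.5],[246,197,-10,0,0,51],[287,230,-30,0,0,59.5],[328.5,262.5,-60,0,0,68.2],[328.5,262.5,-100,0,0,68.2],[328.5,262.5,-100,0,0,68.2]]]' -1
```

```text
clock: 1.35
tool_pos: [0.4935, -0.3898, 0.1231]
orientation: [179.9, -0.4, 172.5]
force: [-0.3, 0.0, 0.4]
opening: 0.0879
```

```bash
python3 -m pendant '[[[0,0,0,0,0,0],[0,0,0,0,0,0],[0,0,-35,0,0,0],[0,0,-65,0,0,0],[0,0,-65,0,0,0],[0,0,-65,0,0,0]]]'
```

```text
clock: 2.1
tool_pos: [0.4962, -0.3924, 0.0635]
orientation: [-179.9, 0.1, 172.5]
force: [1.1, 0.2, -0.2]
opening: 0.0878
```

```bash
python3 -c "
from h import *
print(get_obs())"
```

```text
{'clock': 2.1, 'joint_pos': array([-2.06703881e+01,  2.47228625e+01, -1.62208451e+01,  3.87041267e-02,
       -4.89165085e+01,  1.31524143e+01]), 'qvel': array([ 0.25788344, -0.63086552,  0.36197394, -0.05709116,  0.32875645,
        0.06089841]), 'tau': array([-8.91503692e-02, -5.66230702e+01,  2.28072792e+01,  5.41808277e+00,
        2.87007279e-02, -1.76499656e-03]), 'tool_pos': array([ 0.49622045, -0.39241506,  0.06351114]), 'orientation': array([-1.79939726e+02,  1.29458502e-01,  1.72507493e+02]), 'force': array([ 1.0946765 ,  0.24431913, -0.18395325]), 'moment': array([-0.01030012,  0.09186176,  0.01791397]), 'opening': 0.08777937076249775}
```

```bash
python3 -m pendant '[[[0,0,-8,0,0,0],[0,0,-15,0,0,0],[0,0,-15,0,0,0],[0,0,-15,0,0,0]]]'; python3 -m pendant '[[[0,0,0,0,0,0],[0,0,0,0,0,0],[0,0,0,0,0,0],[0,0,0,0,0,0],[0,0,0,0,0,0],[0,0,0,0,0,0],[0,0,0,0,0,0],[0,0,0,0,0,0]]]' 1
```

```text
clock: 2.6
tool_pos: [0.4954, -0.3915, 0.0466]
orientation: [-180.0, -0.0, 172.5]
force: [-0.4, 0.1, 0.3]
opening: 0.0878
clock: 3.6
tool_pos: [0.4954, -0.3915, 0.0466]
orientation: [-180.0, 0.0, 172.5]
force: [0.3, 1.0, 0.1]
opening: 0.0173
```

```bash
python3 -m pendant '[[[0,0,15,0,0,0],[0,0,35,0,0,0],[0,0,60,0,0,0],[0,0,75,0,0,0],[0,0,75,0,0,0],[0,0,75,0,0,0],[0,0,75,0,0,0]]]'; python3 - <<'E'
from h import *
import pickle
o=get_obs();print(o["tool_pos"],o["orientation"],o["force"],o["opening"])
for n,(x,y,w,h) in(("side",(190,150,140,140)),):
    s=snapshot(n); pickle.dump(s,open(n+"1.pkl","wb"))
    cv2.imwrite(f"pics/{n}1.png",cv2.resize(s["pixels"][y:y+h,x:x+w,::-1],None,fx=4,fy=4,interpolation=cv2.INTER_CUBIC))
E
```

```text
clock: 4.47
tool_pos: [0.4948, -0.3912, 0.1205]
orientation: [180.0, -0.1, 172.5]
force: [-0.0, -0.1, -1.6]
opening: 0.0172
[ 0.49481737 -0.39123588  0.12049785] [ 1.79966905e+02 -9.27200852e-02  1.72506466e+02] [-0.01808764 -0.0629782  -1.64743437] 0.017202515418328967
```

View pics/side1.png

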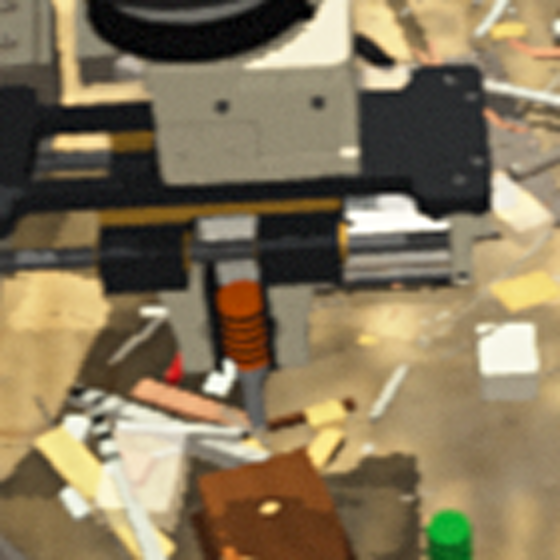

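The pin is held upright and clear of the stand, with its tip at crop (257,428), which is about pixel (254,257).

```bash
python3 - <<'E'
from h import *
import pickle
s=pickle.load(open("side1.pkl","rb"))
print(ray(s,190+(257.5)/4-.5,150+427/4-.5,.080), ray(s,190+(240.5)/4-.5,150+283/4-.5,.153))
E
```

```text
[ 0.49530919 -0.39084561  0.08      ] [ 0.49651527 -0.38348197  0.153     ]
```

```bash
python3 -m pendant '[[[4,35,0,0,0,0],[10,85,0,0,0,0],[17,135,0,0,0,0],[22,175,0,0,0,0],[24,196,0,0,0,0],[24,196,0,0,0,0],[24,196,-20,0,0,0],[24,196,-26,0,0,0],[24,196,-26,0,0,0],[24,196,-26,0,0,0]]]'; python3 - <<'E'
from h import *
import pickle
s=snapshot("side"); pickle.dump(s,open("side2.pkl","wb"));o=get_obs();print(o["tool_pos"],o["force"])
x,y,w,h=215,150,110,90
cv2.imwrite("pics/side2.png",cv2.resize(s["pixels"][y:y+h,x:x+w,::-1],None,fx=6,fy=6,interpolation=cv2.INTER_CUBIC))
E
```

```text
clock: 5.78
tool_pos: [0.5196, -0.196, 0.096]
orientation: [-180.0, 0.0, 172.5]
force: [-0.2, 0.1, -1.8]
opening: 0.0171
[ 0.51968562 -0.19590293  0.09609735] [ 0.71186904 -1.5162     -1.47508898]
```

View pics/side2.png

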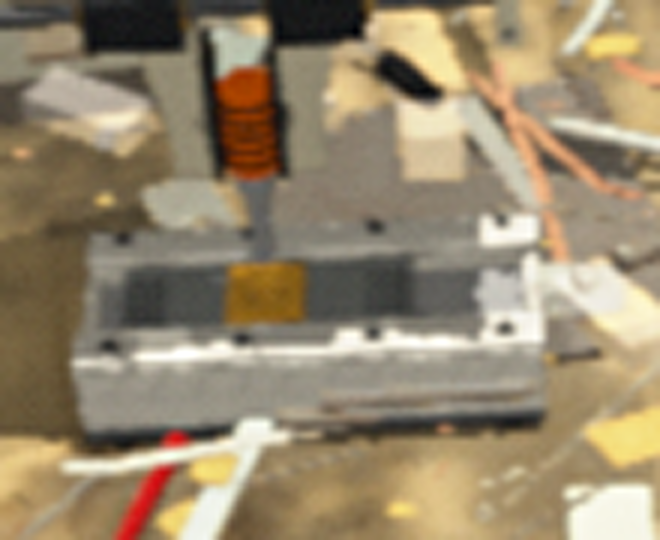

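The pin tip is at crop (263,255), just above the boss centred at crop (265,293). I'll compare the two numerically.

```bash
python3 - <<'E'
from h import *
import pickle
s=pickle.load(open("side2.pkl","rb"))
f=lambda u,v,z:ray(s,215+(u+.5)/6-.5,150+(v+.5)/6-.5,z)
print(f(263,257,.0555),f(265,293,.042),[f(*c,.042)[:2].round(4) for c in((230,264),(306,264),(303,322),(226,323))])
E
python3 -m pendant '[[[0,0,-5,0,0,0],[0,0,-10,0,0,0],[0,0,-14,0,0,0],[0,0,-14,0,0,0],[0,0,-14,0,0,0],[0,0,-16,0,0,0],[0,0,-16,0,0,0]]]'
```

```text
[ 0.52012783 -0.19339517  0.0555    ] [ 0.51932024 -0.19601421  0.042     ] [array([ 0.509 , -0.1777]), array([ 0.5348, -0.1832]), array([ 0.5303, -0.214 ]), array([ 0.5049, -0.2092])]
clock: 6.7
tool_pos: [0.5193, -0.1955, 0.0795]
orientation: [180.0, -0.0, 172.5]
force: [0.0, 0.6, -1.5]
opening: 0.0173
```

```bash
python3 -m pendant '[[[0,0,-2,0,0,0],[0,0,-4,0,0,0],[0,0,-4,0,0,0],[0,0,-4,0,0,0]]]';python3 -m pendant '[[[0,0,-2,0,0,0],[0,0,-3,0,0,0],[0,0,-4,0,0,0],[0,0,-4,0,0,0]]]'; python3 -m pendant '[[[0,0,-1,0,0,0],[0,0,-2,0,0,0],[0,0,-3,0,0,0],[0,0,-3,0,0,0]]]'
```

```text
clock: 7.2
tool_pos: [0.5194, -0.1956, 0.0755]
orientation: [-180.0, -0.0, 172.5]
force: [0.0, 0.2, -1.2]
opening: 0.0173
clock: 7.7
tool_pos: [0.5193, -0.1955, 0.0714]
orientation: [180.0, -0.0, 172.5]
force: [0.2, -0.0, -1.2]
opening: 0.0174
clock: 8.2
tool_pos: [0.5193, -0.1955, 0.0685]
orientation: [180.0, -0.0, 172.5]
force: [0.1, -0.1, -0.5]
opening: 0.0171
```

```bash
python3 -m pendant '[[[0,0,-1,0,0,0],[0,0,-1,0,0,0],[0,0,-1,0,0,0]]]'; python3 -m pendant '[[[0,0,-1,0,0,0],[0,0,-1,0,0,0],[0,0,-1,0,0,0]]]'
```

```text
clock: 8.57
tool_pos: [0.5193, -0.1955, 0.0675]
orientation: [180.0, -0.0, 172.5]
force: [0.2, -0.7, -0.1]
opening: 0.0176
clock: 8.95
tool_pos: [0.5195, -0.1957, 0.0673]
orientation: [-180.0, 0.0, 172.5]
force: [-2.0, 0.7, 6.4]
opening: 0.0176
```

```bash
python3 -m pendant '[[[1,-0.1,0,0,0,0],[2,-0.3,0,0,0,0],[3,-0.4,0,0,0,0],[4,-0.5,0,0,0,0],[4,-0.5,0,0,0,0],[4,-0.5,0,0,0,0]]]'; python3 -m pendant '[[[1,-0.1,0,0,0,0],[2,-0.3,0,0,0,0],[3,-0.4,0,0,0,0],[4,-0.5,0,0,0,0],[4,-0.5,0,0,0,0]]]'
```

```text
clock: 9.7
tool_pos: [0.5206, -0.1961, 0.0671]
orientation: [-180.0, -0.3, 172.5]
force: [-9.2, 2.4, 15.0]
opening: 0.0178
clock: 10.32
tool_pos: [0.5223, -0.1967, 0.067]
orientation: [-179.9, -0.5, 172.5]
force: [-15.4, 2.8, 20.4]
opening: 0.0177
```

```bash
python3 -m pendant '[[[-1,0.1,0.5,0,0,0],[-1,0.1,1,0,0,0],[-1,0.1,1,0,0,0]]]'; python3 -m pendant '[[[0,0,0.5,0,0,0],[0,0,0.5,0,0,0],[0,0,0.5,0,0,0]]]'
```

```text
clock: 10.7
tool_pos: [0.5232, -0.1964, 0.0673]
orientation: [-180.0, -0.3, 172.5]
force: [-7.8, 2.4, 7.1]
opening: 0.0174
clock: 11.08
tool_pos: [0.526, -0.1964, 0.0677]
orientation: [180.0, -0.0, 172.5]
force: [-2.5, 0.7, -1.7]
opening: 0.0172
```

```bash
python3 -m pendant '[[[1,-0.1,0,0,0,0],[2,-0.3,0,0,0,0],[3,-0.4,0,0,0,0],[4,-0.5,0,0,0,0],[4,-0.5,0,0,0,0],[4,-0.5,-0.8,0,0,0],[4,-0.5,-0.8,0,0,0]]]'; python3 -m pendant '[[[1,-0.1,0,0,0,0],[2,-0.3,0,0,0,0],[2,-0.3,0,0,0,0]]]'
```

```text
clock: 11.95
tool_pos: [0.5307, -0.197, 0.0675]
orientation: [-180.0, 0.0, 172.5]
force: [-1.5, 0.4, 0.1]
opening: 0.0171
clock: 12.32
tool_pos: [0.5323, -0.1973, 0.0675]
orientation: [-180.0, -0.0, 172.5]
force: [-2.5, 1.2, 2.7]
opening: 0.0176
```

```bash
for i in 1 2 3; do python3 -m pendant '[[[1,-0.1,0,0,0,0],[1.5,-0.2,0,0,0,0],[1.5,-0.2,0,0,0,0]]]'|grep -E 'tool|force'; done
```

```text
tool_pos: [0.5329, -0.1974, 0.0674]
force: [-5.5, 2.2, 6.0]
tool_pos: [0.5344, -0.1977, 0.0674]
force: [-5.7, 1.6, 6.3]
tool_pos: [0.536, -0.1978, 0.0674]
force: [-6.0, 1.9, 6.1]
```

```bash
python3 -m pendant '[[[1,-0.1,0,0,0,0],[1.5,-0.2,0,0,0,0],[1.5,-0.2,0,0,0,0]]]'; python3 -m pendant '[[[1,-0.1,0,0,0,0],[1.5,-0.2,0,0,0,0],[1.5,-0.2,0,0,0,0]]]'
```

```text
clock: 13.82
tool_pos: [0.5374, -0.198, 0.0674]
orientation: [-180.0, -0.1, 172.5]
force: [-5.6, 1.7, 6.5]
opening: 0.0171
clock: 14.2
tool_pos: [0.5389, -0.1983, 0.0674]
orientation: [-180.0, -0.1, 172.5]
force: [-6.1, 2.8, 6.8]
opening: 0.0174
```

```bash
python3 -m pendant '[[[1,-0.1,0,0,0,0],[1.5,-0.2,0,0,0,0],[1.5,-0.2,0,0,0,0]]]'|grep -E 'pos|for'; python3 -m pendant '[[[1,-0.1,0,0,0,0],[1.5,-0.2,0,0,0,0],[1.5,-0.2,0,0,0,0]]]'|grep -E 'pos|for'
```

```text
tool_pos: [0.5404, -0.1985, 0.0674]
force: [-7.0, 3.0, 6.4]
tool_pos: [0.5421, -0.1987, 0.0674]
force: [-5.6, 2.2, 6.3]
```

```bash
python3 -m pendant '[[[1,-0.1,0,0,0,0],[1.5,-0.2,0,0,0,0],[1.5,-0.2,0,0,0,0]]]'|grep -E 'pos|for'
```

```text
tool_pos: [0.5439, -0.1989, 0.0673]
force: [-4.9, 1.0, 4.9]
```

```bash
python3 -m pendant '[[[0.5,-0.1,0,0,0,0],[1,-0.1,0,0,0,0],[1,-0.1,0,0,0,0]]]'|grep -E 'pos|for'
```

```text
tool_pos: [0.5452, -0.199, 0.0673]
force: [-4.4, 1.6, 4.7]
```

```bash
python3 -m pendant '[[[0.5,-0.1,0,0,0,0],[1,-0.1,0,0,0,0],[1,-0.1,0,0,0,0]]]'|grep -E 'pos|for'
```

```text
tool_pos: [0.5466, -0.1991, 0.0672]
force: [-2.9, 1.5, 2.0]
```

```bash
python3 -m pendant '[[[0,0,-0.5,0,0,0],[0,0,-0.5,0,0,0],[0,0,-0.5,0,0,0]]]'|grep -E 'pos|for'; python3 -m pendant '[[[0.5,-0.1,0,0,0,0],[1,-0.1,0,0,0,0],[1,-0.1,0,0,0,0]]]'|grep -E 'pos|for'
```

```text
tool_pos: [0.5469, -0.199, 0.0667]
force: [0.3, 0.1, -0.8]
tool_pos: [0.5472, -0.1991, 0.0667]
force: [-2.1, 0.3, 1.0]
```

```bash
python3 -m pendant '[[[0,0,-0.5,0,0,0],[0,0,-1,0,0,0],[0,0,-1,0,0,0]]]'|grep -E 'pos|for'; python3 -m pendant '[[[0,0,-0.5,0,0,0],[0,0,-0.5,0,0,0]]]'|grep -E 'pos|for'
```

```text
tool_pos: [0.5473, -0.1991, 0.0657]
force: [-1.9, 1.0, 0.0]
tool_pos: [0.5473, -0.1991, 0.0652]
force: [-1.2, 1.0, 0.7]
```

```bash
python3 -m pendant '[[[0,0,-0.5,0,0,0],[0,0,-1,0,0,0],[0,0,-1,0,0,0]]]'|grep -E 'pos|for'; python3 -m pendant '[[[0,0,-0.5,0,0,0],[0,0,-1,0,0,0],[0,0,-1,0,0,0]]]'|grep -E 'pos|for'
```

```text
tool_pos: [0.5473, -0.1991, 0.0642]
force: [-2.4, -0.2, 0.3]
tool_pos: [0.5473, -0.1991, 0.0632]
force: [-2.8, 0.9, 0.0]
```

```bash
python3 -m pendant '[[[0,0,-1,0,0,0],[0,0,-2,0,0,0],[0,0,-2,0,0,0]]]'|grep -E 'pos|for'; python3 -m pendant '[[[0,0,-0.5,0,0,0],[0,0,-1,0,0,0],[0,0,-1,0,0,0]]]'|grep -E 'pos|for'
```

```text
tool_pos: [0.5475, -0.1992, 0.0617]
force: [-2.5, 0.9, 4.6]
tool_pos: [0.5475, -0.1992, 0.0609]
force: [-3.1, 0.8, 5.6]
```

```bash
python3 -m pendant '[[[0,0,-1,0,0,0],[0,0,-2,0,0,0],[0,0,-3,0,0,0],[0,0,-3,0,0,0]]]'|grep -E 'pos|for'; python3 -m pendant '[[[0,0,-1,0,0,0],[0,0,-2,0,0,0],[0,0,-3,0,0,0],[0,0,-3,0,0,0]]]'|grep -E 'pos|for'
```

```text
tool_pos: [0.5475, -0.1992, 0.0577]
force: [-3.6, 1.4, 5.8]
tool_pos: [0.5475, -0.1992, 0.0547]
force: [-3.7, 1.6, 4.9]
```

```bash
python3 -m pendant '[[[0,0,-1,0,0,0],[0,0,-2,0,0,0],[0,0,-2,0,0,0]]]'|grep -E 'pos|for'; python3 -m pendant '[[[0,0,-0.5,0,0,0],[0,0,-0.8,0,0,0],[0,0,-0.8,0,0,0]]]'|grep -E 'pos|for'
```

```text
tool_pos: [0.5475, -0.1992, 0.0527]
force: [-3.4, 0.3, 5.8]
tool_pos: [0.5475, -0.1992, 0.052]
force: [-2.6, 1.2, 7.0]
```

```bash
python3 -m pendant '[[[0,0,-0.4,0,0,0],[0,0,-0.4,0,0,0],[0,0,-0.4,0,0,0]]]'|grep -E 'pos|for'
```

```text
tool_pos: [0.5475, -0.1992, 0.0516]
force: [-3.3, 1.3, 6.9]
```

Expected home height is about 0.0516, and I haven't felt the stop yet, so I'll press a little more.

```bash
python3 -m pendant '[[[0,0,-0.4,0,0,0],[0,0,-0.4,0,0,0],[0,0,-0.4,0,0,0]]]'|grep -E 'pos|for'
```

```text
tool_pos: [0.5475, -0.1992, 0.0514]
force: [-3.3, 2.2, 8.3]
```

```bash
python3 -m pendant '[[[0,0,-0.3,0,0,0],[0,0,-0.3,0,0,0],[0,0,-0.3,0,0,0]]]'|grep -E 'pos|for'
```

```text
tool_pos: [0.5476, -0.1993, 0.0514]
force: [-4.6, 1.0, 10.4]
```

The force is rising and z has stopped at 0.0514, so the collar is seated. I'll release the pin and lift away.

```bash
python3 -m pendant '[[[0,0,0,0,0,0],[0,0,0,0,0,0],[0,0,0,0,0,0],[0,0,0,0,0,0],[0,0,0,0,0,0],[0,0,0,0,0,0]]]' -1; python3 -m pendant '[[[0,0,20,0,0,0],[0,0,60,0,0,0],[0,0,110,0,0,0],[-20,-60,130,0,0,0],[-40,-120,130,0,0,0],[-60,-180,130,0,0,0],[-60,-240,130,0,0,0],[-60,-240,130,0,0,0]]]'; python3 - <<'E'
from h import *
import pickle
s=snapshot("side"); t=snapshot("top"); pickle.dump((s,t),open("f.pkl","wb"))
a=[cv2.resize(q["pixels"][y:y+90,x:x+100,::-1],None,fx=4,fy=4,interpolation=cv2.INTER_CUBIC) for q,x,y in((s,215,150),(t,255,185))]
cv2.imwrite("pics/f.png",np.hstack(a))
P=pts(s); hsv=cv2.cvtColor(s["pixels"],cv2.COLOR_RGB2HSV)
m=np.zeros(P.shape[:2],bool); m[140:220,230:310]=1
m&=(P[...,2]>.079)&(P[...,2]<.1); print(m.sum(),P[m].mean(0) if m.any() else 0,P[m][:,2].max() if m.any() else 0)
E
```

```text
clock: 22.58
tool_pos: [0.5474, -0.1992, 0.0503]
orientation: [-180.0, 0.0, 172.5]
force: [1.1, 0.6, -0.1]
opening: 0.0721
clock: 23.58
tool_pos: [0.486, -0.4428, 0.1794]
orientation: [-180.0, -0.1, 172.3]
force: [-1.1, 1.1, 0.3]
opening: 0.0881
0 0 0
```

View pics/f.png

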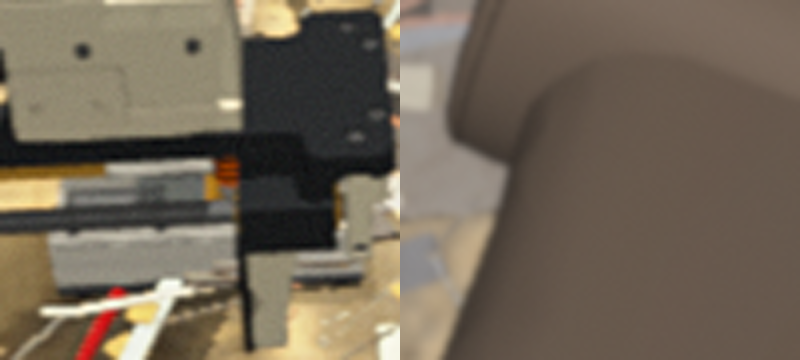

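The gripper hides the jig in both views, so I'll retreat towards the start pose and look again.

```bash
python3 -m pendant '[[[-40,-25,20,0,0,0],[-80,-50,40,0,0,0],[-120,-75,45,0,0,0],[-160,-100,45,0,0,0],[-200,-125,45,0,0,0],[-240,-150,45,0,0,0],[-280,-180,45,0,0,0],[-280,-180,45,0,0,0]]]'; python3 - <<'E'
from h import *
s=snapshot("side"); t=snapshot("top")
a=[cv2.resize(q["pixels"][y:y+90,x:x+100,::-1],None,fx=4,fy=4,interpolation=cv2.INTER_CUBIC) for q,x,y in((s,215,150),(t,255,185))]
cv2.imwrite("pics/f2.png",np.hstack(a))
for q,(x0,x1,y0,y1) in((s,(230,310,140,220)),(t,(280,330,190,270))):
    P=pts(q); m=np.zeros(P.shape[:2],bool); m[y0:y1,x0:x1]=1
    m&=(P[...,2]>.06)&(P[...,2]<.13); print(m.sum(),P[m].mean(0) if m.any() else 0,P[m][:,2].max() if m.any() else 0)
E
```

```text
clock: 24.68
tool_pos: [0.2057, -0.6195, 0.2253]
orientation: [180.0, -0.0, 172.4]
force: [0.6, 1.2, -0.3]
opening: 0.0876
123 [ 0.54660441 -0.20303223  0.07584966] 0.08685026055036804
71 [ 0.54732187 -0.1995965   0.08286366] 0.08706973751931602
```

View pics/f2.png

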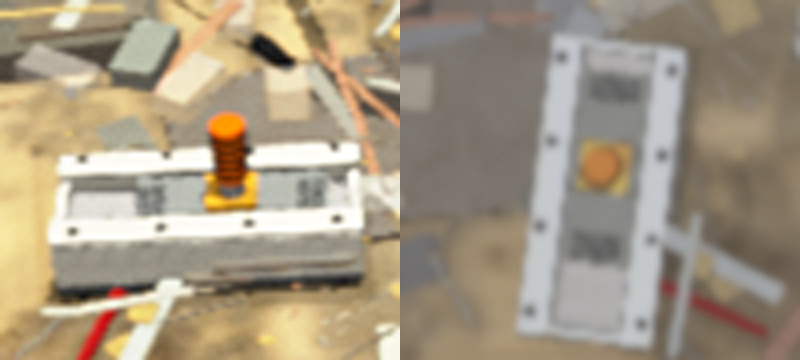

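The pin stands upright in the boss (side crop (230,150), top crop (600,165)). The collar is on the brass, and the highest knob reading is 0.087 m, against 0.083 m in the stand, where 0.005 m higher was expected. Handing in.

```bash
python3 -c "
from plant import *
print(close_job())"
```

```text
the job is handed in; nothing more can be done
None
```

The cover is locked and the job is handed in at about 25 s of the 64 s allowed; no verdict was given.

**What I did:** I took the orange-knobbed pin from its stand and lowered it into the guide hole until the tip rested on the bar. I slid the cover about 28 mm until the tip dropped into the bar's hole, then pressed it past the plug at about 7 N. The collar stopped firmly (force rose, height held at the expected value). I opened the gripper and moved clear.

**Last checks:**
- **Pin:** both views show it upright, with the collar on the brass boss. The top view put the knob about 4 mm higher than in the stand, where I expected 5 mm; that is within camera accuracy.
- **Robot:** it touches nothing, with the wrist force near zero.
- **Bystanders:** I did not measure them again at the end. The arm never went low near them.

**What went less well:** early in the slide I had too much downward load and the pin stuck briefly. The wrist read about 20 N down and 15 N sideways, below the 40 N limit but above the 15 N advised. I eased off and slid the rest at about 6 N. For some of those slide steps I repeated one typed move in a shell loop instead of typing each call, which strays from the rule about typing every move.

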